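Fit the spacer and then the grinding disc on a bench mill's spindle

TASK

Put the bench mill back together: first slide the square spacer tube, which lies on its side, upright over the spindle and right down to the chamber floor, then put the grinding disc on the spindle, hub up, so that it lies flat on the spacer. Lower both gently rather than letting them drop down the spindle, let go of them, and leave the other things on the bench where they are.

Things in the scene. Friction and masses are not known exactly. Their poses are not given: they have to be found in the camera images.
- mill: Bench mill, fixed to the bench: dark round flange 190 across and 10 thick, on it a grey open-topped cylindrical chamber, 170 outside and 160 inside diameter, rim 117 above the bench. A round steel spindle, 20 in diameter, stands upright in the middle. Origin on the spindle axis at bench level, z up.
- chamber_floor (a point): The point on the spindle axis at the level chamber floor, 20 above the bench; z up along the spindle.
- spindle_tip (a point): Top of the spindle, on its axis, 128 above the bench (108 above the chamber floor). Its last 14 taper from 20 to 12 in diameter.
- spacer: Bare aluminium square tube, 44 x 44 outside, 80 long, square bore of 28 right through, about 0.25 kg. Origin at its very middle; x along the tube, y and z square to its flat faces. Starts lying on a face (origin 22 above the bench, x level); either end may be down. Standing, take it from above near its top: the chamber wall leaves no room for a gripper leaning 45 degrees.
- disc: Grinding disc: steel plate 110 across, 16 thick, with a round hub 40 across rising 34 from its upper face (top 50 above the underside) and a round bore of 26 right through; about 0.45 kg. Starts flat on the bench, hub up. Origin at the centre of its underside, z up through the hub. In place its underside is 80 above the chamber floor.
- ring_cutter: Bystander, to be left alone: shallow round steel ring with a floor, 67 across, 20 high. Origin at the middle of its underside.
- stopwatch: Bystander, to be left alone: grey stopwatch, 70x62x18. Origin at the middle of its underside.
- cup: Bystander, to be left alone: small steel cup, 53 across, 36 high. Origin at the middle of its underside.
- pen: Bystander, to be left alone: marker pen, 135 long, 19 thick, lying. Origin at the middle of its underside.
- dust_brush: Bystander, to be left alone: flat brush with wooden handle, 186 long, 14 thick, lying. Origin at the middle of its underside.
Not all that is in view belongs to the job. Leave any black, green or red look-alike of the spacer alone.

How it is judged:
On the way, in this order (a step that is already met when the one before it is completed fails the run):
1. the spacer stands on the chamber floor, upright on the spindle, before the disc is on (z of spacer in the frame of chamber_floor between 0.036 and 0.045 m and horizontal distance between spacer and chamber_floor below 0.01 m and angle between the x axis of spacer and the z axis of chamber_floor, either way round below 0.1 rad and horizontal distance between disc and chamber_floor above 0.08 m), for 0.2 s.
2. the disc lies on the spacer on the spindle, hub up (z of spacer in the frame of chamber_floor between 0.036 and 0.045 m and horizontal distance between each of spacer, disc and chamber_floor below 0.01 m and angle between the x axis of spacer and the z axis of chamber_floor, either way round below 0.1 rad and z of disc in the frame of chamber_floor between 0.076 and 0.085 m and angle between disc's own z axis and vertical below 0.1 rad), for 0.2 s.
At the end, for the whole second after the job is handed in: Spacer on the spindle, upright within 0.1 rad, its middle 36 to 45 mm above the chamber floor; disc on it, hub up, level within 0.1 rad, underside 76 to 85 mm above that floor; both within 10 mm of the spindle axis and at rest (all of step 2 and linear speed of each of spacer, disc below 0.02 m/s and angular speed of each of spacer, disc below 0.2 rad/s); the robot touches nothing.
It fails at once if the spacer drops down the spindle (faster than 0.8 m/s at the spindle) (horizontal distance between spacer and chamber_floor below 0.02 m and linear speed of spacer above 0.8 m/s).
It fails at once if the disc drops down the spindle (faster than 0.8 m/s at the spindle) (horizontal distance between disc and chamber_floor below 0.02 m and linear speed of disc above 0.8 m/s).
It fails at once if a bystander is moved by more than 40 mm (distance of any of ring_cutter, stopwatch, cup, pen, dust_brush from where it was at the start of the episode above 0.04 m).
It also fails if it takes over 72 s, if anything falls off the work surface, if the arm or the gripper's body presses on something with over 40 N, if the wrist force passes 120 N, or if a joint passes its speed limit or range.

ROBOT

A 6-joint arm with a two-finger parallel gripper is mounted at the origin on the work surface; the furniture and walls round the work are solid. World frame = base frame: x ahead of the robot, y to its left, z up, the work surface at z = 0. Lengths are in m, angles in rad, forces in N, time in s.
With the tool pointing down it reaches from about 0.4 to 0.825 m from the base axis. Payload 7 kg.
Tool frame: the origin (TCP) lies midway between the tips of the shut fingers; the grasp point (between the pads) lies hold_point_z behind it (hold_point_z is the distance from the TCP to the grasp point, in m); z points along the fingers, y is the line along which they close (so a half turn about z gives the same grasp; the last joint's range is limited). The gripper opens to 88 mm and grips with 3 to 60 N. Pads are 19 mm wide; open, the fingers measure 130 mm over their backs; the gripper's body (78 mm by 193 mm) begins 47 mm behind the grasp point.
Start: joints at [1.467, 0.359, 0.012, 0, -1.224, -0.288], TCP at [0.258, 0.624, 0.227] pointing down, gripper open.
Joint ranges: [-3.07, 3.07], [-1.43, 2.12], [-1.02, 1.25], [-3.03, 1.67], [-3.05, -0], [-3.03, 3.03]. Speed limits (rad/s): [2.39, 2.39, 3.01, 3.14, 3.14, 3.14].

INTERFACE

Orientations are given as [roll, pitch, yaw] about the fixed x, y, z axes, in that order (R = Rz(yaw) Ry(pitch) Rx(roll)).
In Python, from station import * gives the robot as it stands.
- The arm moves only by the tool apply_moves, never from a script. Its argument "steps" is a list of rows, each an object with "translation": the shift along the world's x, y, z scaled (see below), a list of three; "rotation": the turn, a rotation vector about the world's x, y, z scaled (see below), a list of three. A call has exactly 10 rows; each row is the pose to reach, as a shift and turn from the pose commanded when the call began; what a row does not reach only later rows make up. The controller multiplies each number of a shift by 250 mm and each number of a turn by 30 degrees. A row lasts 1/12 s, in which the tool goes at most 41.7 mm and 7.16 degrees, less where a joint would pass 70% of its speed; a pose out of reach is approached as far as the arm can. A call with a number of a shift or a turn outside -1 to 1 is refused whole. A call with a gripper value outside its range is refused whole. "jaw" is the closure, from -1 (fully open) to 1 (shut), so that 0 is half open, set as the call begins (left out, the last holds). The fingers move at their own pace and stop on an object; "newtons" is the grip in N (left out, the last holds). Time passes only in rows, so rows that repeat a pose let the fingers close, or fill a call up. It gives the time, the measured TCP pose, the force, the opening and the grip force at its end, in the units of the state.
- get_state(): the state, without advancing time (a new reading comes with each control period).
- grab_frame(name): name is "side" or "top"; returns the picture (480x640x3 uint8, blue, green, red); there is no depth.
- camera_model(name): a dict with "fx", "fy", "cx", "cy" (pixels), "k1" (the pictures are not rectified: a ray, as slopes to the right and down, at radius r is drawn at 1 + k1 r^2 times it, then the intrinsics apply), "xyz" and "rotation" of the camera in the world. Camera axes: x right, y down, z forward; pixel columns grow to the right and rows downward; lengths in m; the calibration is good to about 2 mm. A picture is of the moment at which its call begins. camera_model takes no time and is no camera call.
- job_done(): hands the job in; it is judged then, once.
The state is a dict: "t": time; "q": joint angles; "qd": joint speeds; "joint_efforts": joint torques, N m; "eef_pos": TCP position; "ee_rot": TCP orientation; "force": force on the tool from outside, world axes, zero at the start; "moment": the same for the moment, N m; "width": finger opening in m; "gripper_force": force on a finger pad.
Only numpy, scipy, OpenCV 4.12 (cv2) and the standard library are available. Lean on these libraries where they do the work, as an engineer would, in place of code of your own. Each camera call takes 0.05 s, during which the arm holds its last target. There are 200 camera calls.

## Working session

There is one attempt and no reset: what is moved stays moved. The work goes in short steps, Python scripts to look and compute and a tool call to move; the robot and the scene stay as the last step left them, time stands still between calls to the robot, and variables do not carry over. Pictures are saved under pics/ and viewed, at most 10 in all, crops included, and the job is handed in when it is done.

Besides the shell and the picture viewer there is one more tool, called after "Call:" by a JSON object that holds its "fn" and its "kwargs", one argument or row to a line. apply_moves: Moves the arm, as the interface text tells. Shifts and turns lie within -1 to 1; 1 stands for 250 mm of shift or 30 degrees of turn. Its arguments: {"type":"object","properties":{"steps":{"type":"array"},"jaw":{"type":"number"},"newtons":{"type":"number"}},"required":["steps"]}

```bash
ls; mkdir -p pics
python3 - <<'E'
from station import *
import cv2
for n in("side","top"):
    cv2.imwrite(f"pics/{n}0.png",grab_frame(n)); print(camera_model(n))
print(get_state())
try: print(hold_point_z)
except Exception as e: print(e)
E
```

```text
pics
{'fx': 585.1870694385841, 'fy': 585.1870694385841, 'cx': 324.54084382578765, 'cy': 230.05476372396907, 'k1': -0.11679063785051638, 'xyz': array([0.19377109, 1.24765941, 0.89381042]), 'rotation': array([-2.13270406,  0.02124466, -2.92118868])}
{'fx': 469.98686960720295, 'fy': 469.98686960720295, 'cx': 313.1776015387616, 'cy': 241.6920285031373, 'k1': -0.05213068166735843, 'xyz': array([0.31430246, 0.03399844, 1.19527759]), 'rotation': array([-3.00398238, -0.03181783, -1.58322584])}
{'t': 0.1, 'q': array([ 1.46708222e+00,  3.59323681e-01,  1.11784309e-02, -2.70098988e-04,
       -1.22413034e+00, -2.88091537e-01]), 'qd': array([ 0.00165156,  0.00031154,  0.00147001,  0.0007873 , -0.00107504,
        0.0010122 ]), 'joint_efforts': array([-1.41344633e-03, -5.84164739e+01,  2.93752152e+01,  7.01564983e+00,
        1.01522266e-02, -5.13149485e-05]), 'eef_pos': array([0.25763155, 0.62343561, 0.22573004]), 'ee_rot': array([ 3.14010220e+00, -1.76865392e-04, -3.91897471e-01]), 'force': array([ 0.0889369 , -0.14066395, -1.42500373]), 'moment': array([ 0.01032901,  0.01937865, -0.03756864]), 'gripper_force': 0.0, 'width': 0.08763255374350586}
0.0188
```

View pics/side0.png

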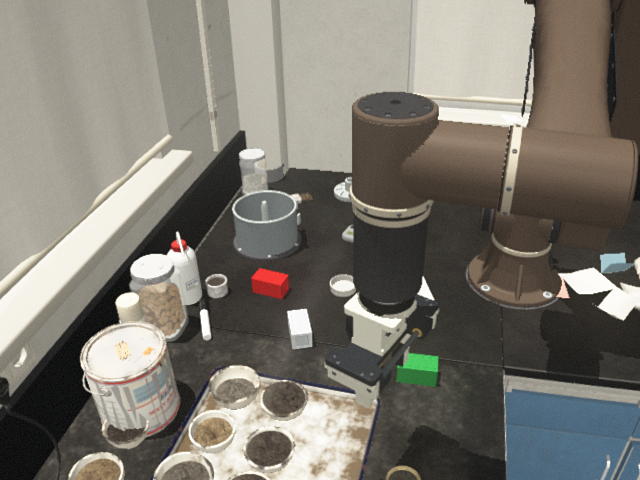

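View pics/top0.png

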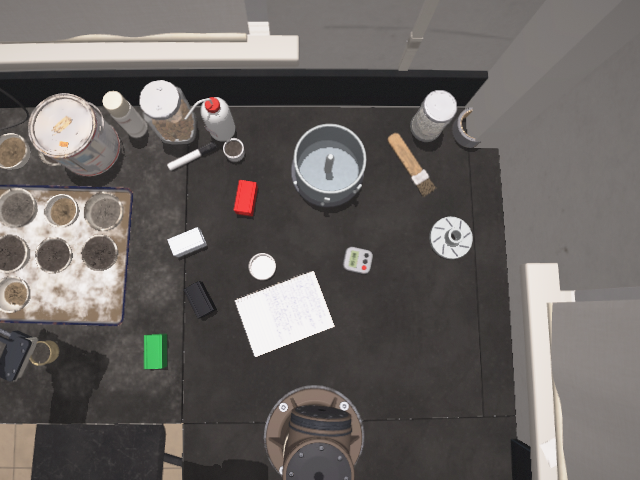

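The side view shows the mill at (265,225), a pale block at (300,328), and red (270,283) and green (418,370) blocks. In the top view the mill is at (329,165) and the disc at (452,237). Spacer candidates in the top view are pale (187,242), red (245,198), black (201,300) and green (153,352). The pale one fits bare aluminium, and I'll confirm it in an enlarged crop while measuring.

```bash
cat > h.py <<'E'
from station import *
import cv2, numpy as np
from scipy.spatial.transform import Rotation as Ro
def rays(n,px):
    m=camera_model(n); K=np.array([[m['fx'],0,m['cx']],[0,m['fy'],m['cy']],[0,0,1]])
    u=cv2.undistortPoints(np.array(px,float).reshape(-1,1,2),K,np.array([m['k1'],0,0,0,0.]))[:,0]
    return m['xyz'],np.c_[u,np.ones(len(u))]@Ro.from_euler('xyz',m['rotation']).as_matrix().T
def plane(n,px,z):
    o,d=rays(n,px); return o+d*((z-o[2])/d[:,2])[:,None]
def proj(n,p):
    m=camera_model(n); R=Ro.from_euler('xyz',m['rotation']).as_matrix()
    K=np.array([[m['fx'],0,m['cx']],[0,m['fy'],m['cy']],[0,0,1]])
    c=(np.array(p,float).reshape(-1,3)-m['xyz'])@R
    return cv2.projectPoints(c,np.zeros(3),np.zeros(3),K,np.array([m['k1'],0,0,0,0.]))[0][:,0]
def blob(mask,near):
    cs,_=cv2.findContours(mask.astype(np.uint8),cv2.RETR_EXTERNAL,cv2.CHAIN_APPROX_NONE)
    cs=[c for c in cs if cv2.contourArea(c)>30]
    return min(cs,key=lambda c:np.linalg.norm(c[:,0].mean(0)-near))
E
python3 - <<'E'
from h import *
t=cv2.imread('pics/top0.png'); s=cv2.imread('pics/side0.png')
def crop(im,x,y,w,h,k): return cv2.resize(im[y:y+h,x:x+w],None,fx=k,fy=k,interpolation=cv2.INTER_CUBIC)
a=crop(t,150,215,75,55,5); b=crop(s,270,295,75,55,5); c=crop(t,285,115,90,100,3); d=crop(t,415,200,75,75,4)
o=np.zeros((600,800,3),np.uint8); o[:275,:375]=a; o[:275,400:775]=b; o[280:580,:270]=c;o[280:580,300:600]=d
cv2.imwrite('pics/crop1.png',o)
g=t.min(2)
for th in(110,140,170,200):
    c=blob(g>th,(187,242)); print(th,cv2.minAreaRect(plane('top',c[:,0],.044)[:,:2].astype(np.float32)),cv2.minAreaRect(c))
for th in(90,110,130):
    c=blob(g>th,(452,237)); p=plane('top',c[:,0],.016)[:,:2].astype(np.float32); print(th,cv2.minEnclosingCircle(p),cv2.fitEllipse(p))
print(plane('top',[[329,160]],.117),proj('top',[[.6,0,.128]]))
E
```

```text
110 ((0.47588950395584106, 0.3077602982521057), (0.05198464170098305, 0.08572718501091003), 22.33839225769043) ((186.36105346679688, 241.7159423828125), (20.69859504699707, 35.128719329833984), 67.7509765625)
140 ((0.4782034754753113, 0.30871134996414185), (0.0452970527112484, 0.08572551608085632), 22.34152603149414) ((185.9988555908203, 240.81532287597656), (18.041648864746094, 35.0543098449707), 67.83365631103516)
170 ((0.47832682728767395, 0.30881956219673157), (0.04437362402677536, 0.08409065753221512), 21.881242752075195) ((185.98277282714844, 240.70692443847656), (17.64105796813965, 34.3536376953125), 68.19859313964844)
200 ((0.4778475761413574, 0.311037540435791), (0.04349014535546303, 0.07931829988956451), 22.50922966003418) ((185.0547332763672, 240.91864013671875), (17.296920776367188, 32.58130645751953), 67.61986541748047)
90 ((0.48641419410705566, -0.36040106415748596), 0.0567646287381649) ((0.48604467511177063, -0.36052510142326355), (0.10923121124505997, 0.11142569035291672), 23.065153121948242)
110 ((0.48643264174461365, -0.36115750670433044), 0.05606837198138237) ((0.48645779490470886, -0.3609827756881714), (0.10852807760238647, 0.10982973873615265), 23.68543243408203)
130 ((0.4863317012786865, -0.36096569895744324), 0.055319443345069885) ((0.48626139760017395, -0.36101606488227844), (0.10761544108390808, 0.10821276903152466), 9.360353469848633)
[[ 0.65932448 -0.04231021  0.117     ]] [[311.66914365 183.06758078]]
```

View pics/crop1.png

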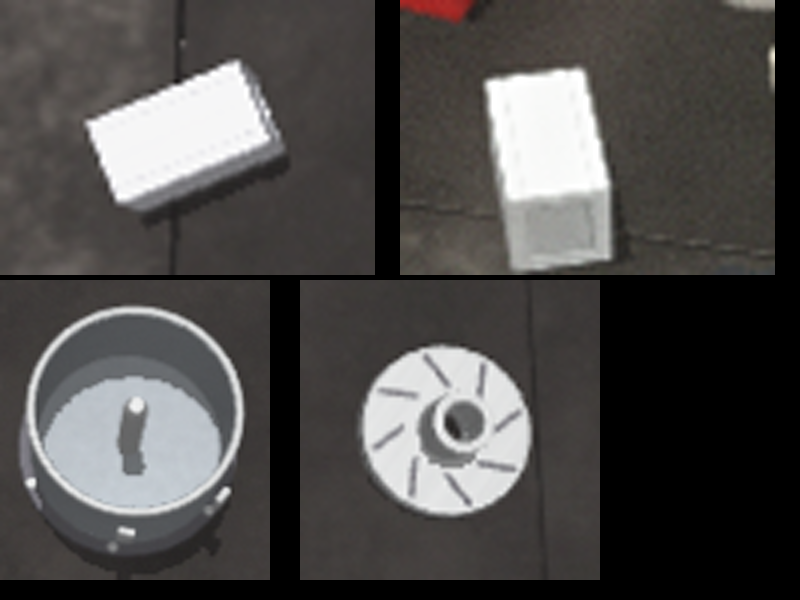

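The crop confirms the pale block: bare, with a square bore in its end, so it is the spacer. Next I measure the spindle.

Run:
```python
from h import *
t=cv2.imread('pics/top0.png'); s=cv2.imread('pics/side0.png')
g=cv2.cvtColor(t,cv2.COLOR_BGR2GRAY)
print(g[148:166,322:340])
for th in(190,210):
    m=np.zeros_like(g); m[148:166,322:340]=(g>th)[148:166,322:340]
    M=cv2.moments(m,True); c=[[M['m10']/M['m00'],M['m01']/M['m00']]]; print(th,M['m00'],c,plane('top',c,.128))
# rim ring
m=np.zeros_like(g); m[115:215,285:375]=(g>150)[115:215,285:375]
hull=cv2.convexHull(np.argwhere(m[:190]>0)[:,::-1].astype(np.float32))
p=plane('top',hull[:,0],.117)[:,:2].astype(np.float32); print('rim',cv2.minEnclosingCircle(p),cv2.fitEllipse(p))
gs=cv2.cvtColor(s,cv2.COLOR_BGR2GRAY); print(gs[198:216,256:274])
```

```text
[[166 166 167 166 177 195 195 196 195 194 185 166 167 167 165 166 147 107]
 [192 193 193 193 194 195 195 194 195 195 194 194 193 193 193 194 184 167]
 [194 194 193 193 194 194 195 194 195 195 195 193 193 192 192 193 193 193]
 [195 195 193 193 193 194 194 196 196 197 195 194 193 192 194 193 194 192]
 [195 194 193 193 191 193 195 196 196 198 196 194 194 194 194 193 194 193]
 [196 194 192 191 191 193 193 196 197 198 195 194 194 196 197 196 195 194]
 [194 194 193 193 192 185 178 214 230 223 193 194 196 196 197 195 195 195]
 [193 193 193 193 186 161 181 231 237 236 219 177 196 196 196 195 193 193]
 [193 193 193 188 169 157 213 238 237 236 221 159 184 195 195 195 193 193]
 [193 193 194 180 142 140 212 242 238 237 217 137 170 193 194 195 194 193]
 [195 193 194 177 128 124 160 216 230 218 159 127 165 194 194 194 194 194]
 [195 193 193 172 113 113 117 140 166 149 109 125 167 195 195 194 193 193]
 [195 194 189 160 105 107 110 112 110 111 109 130 177 195 196 194 193 193]
 [195 193 186 153 103 103 106 106 105 105 102 142 192 198 196 195 193 194]
 [195 194 179 133 102 103 103 103 102 101 106 151 
[... 1237 characters left out ...]
111 111 112 109 110 115]
 [105 111 109 106 119 155 159 161 156 143 140 128 110 107 110 112 116 118]
 [107 106 110 105 114 152 159 155 151 143 137 128 109 111 108 113 111 116]
 [108 109 111 109 113 147 163 154 153 146 141 133 110 112 110 115 115 116]
 [113 110 108 111 115 141 157 157 145 142 138 129 112 111 108 115 118 112]
 [112 108 109 109 112 137 154 159 152 144 140 130 113 113 113 112 116 115]
 [110 107 110 109 109 131 155 161 153 149 138 129 119 111 114 113 116 116]
 [108 105 111 107 112 124 154 160 152 150 140 129 122 112 107 110 113 118]
 [109 109 110 107 113 125 150 155 148 146 136 132 119 111 109 114 112 111]
 [108 107 108 108 110 120 152 158 154 148 142 131 128 114 112 116 115 114]]
```

Call:
{"fn": "apply_moves", "kwargs": {
  "steps": [
    {"translation": [0.1, -0.12, 0.05], "rotation": [0, 0, 0.2]},
    {"translation": [0.2, -0.25, 0.1], "rotation": [0, 0, 0.4]},
    {"translation": [0.3, -0.38, 0.1], "rotation": [0, 0, 0.6]},
    {"translation": [0.4, -0.5, 0.1], "rotation": [0, 0, 0.8]},
    {"translation": [0.5, -0.63, 0.1], "rotation": [0, 0, 1]},
    {"translation": [0.6, -0.75, 0.1], "rotation": [0, 0, 1]},
    {"translation": [0.7, -0.88, 0.1], "rotation": [0, 0, 1]},
    {"translation": [0.8, -1, 0.1], "rotation": [0, 0, 1]},
    {"translation": [0.88, -1, 0.1], "rotation": [0, 0, 1]},
    {"translation": [0.88, -1, 0.1], "rotation": [0, 0, 1]}
  ],
  "jaw": -1,
  "newtons": 30
}}

```text
t: 0.93
eef_pos: [0.4806, 0.3718, 0.2512]
ee_rot: [3.141, -0.0, 0.128]
force: [-0.2, 1.3, 1.0]
width: 0.0876
gripper_force: 0.0
```

Run:
```python
from h import *
st=get_state(); print(st['q'].round(3))
print(proj('side',[[.6655,-.0443,.128],[.6655,-.0443,.117]]), proj('side',[[.4778,.3095,.022]]))
R0=Ro.from_euler('xyz',st['ee_rot'])
th=np.radians(112.3); a=np.array([np.cos(th),np.sin(th),0])
for sy in(1,-1):
  for sl in(1,-1):
    d=sl*a*np.sqrt(.5)+[0,0,-np.sqrt(.5)]; y=sy*np.cross([0,0,1],a)
    R=Ro.from_matrix(np.c_[np.cross(y,d),y,d]); w=(R*R0.inv()).as_rotvec()
    print(sy,sl,'d',d.round(3),'rotvec/30deg',(np.degrees(w)/30).round(3))
```

```text
[ 9.800e-01  2.340e-01 -1.060e-01  1.000e-03 -1.231e+00  7.190e-01]
[[264.18784053 201.83361746]
 [264.49540987 205.4007356 ]] [[300.39503859 328.43048748]]
1 1 d [-0.268  0.654 -0.707] rotvec/30deg [ 0.809  1.39  -2.365]
1 -1 d [ 0.268 -0.654 -0.707] rotvec/30deg [-0.807 -1.39  -2.364]
-1 1 d [-0.268  0.654 -0.707] rotvec/30deg [ 1.488 -0.863  3.295]
-1 -1 d [ 0.268 -0.654 -0.707] rotvec/30deg [-1.487  0.866  3.294]
```

Call:
{"fn": "apply_moves", "kwargs": {
  "steps": [
    {"translation": [0.01, -0.06, 0], "rotation": [0.07, 0.12, -0.2]},
    {"translation": [0.02, -0.12, 0], "rotation": [0.14, 0.24, -0.4]},
    {"translation": [0.03, -0.18, 0], "rotation": [0.2, 0.35, -0.6]},
    {"translation": [0.04, -0.24, 0], "rotation": [0.27, 0.47, -0.8]},
    {"translation": [0.05, -0.3, 0], "rotation": [0.342, 0.588, -1]},
    {"translation": [0.05, -0.3, 0], "rotation": [0.342, 0.588, -1]},
    {"translation": [0.05, -0.3, 0], "rotation": [0.342, 0.588, -1]},
    {"translation": [0.05, -0.3, 0], "rotation": [0.342, 0.588, -1]},
    {"translation": [0.05, -0.3, 0], "rotation": [0.342, 0.588, -1]},
    {"translation": [0.05, -0.3, 0], "rotation": [0.342, 0.588, -1]}
  ]
}}

```text
t: 1.77
eef_pos: [0.4896, 0.2998, 0.2515]
ee_rot: [-3.002, 0.324, -0.372]
force: [-0.3, -0.1, 0.2]
width: 0.0878
gripper_force: 0.0
```

Call:
{"fn": "apply_moves", "kwargs": {
  "steps": [
    {"translation": [0.01, -0.05, -0.04], "rotation": [0.07, 0.12, -0.2]},
    {"translation": [0.02, -0.1, -0.08], "rotation": [0.14, 0.24, -0.4]},
    {"translation": [0.03, -0.15, -0.12], "rotation": [0.2, 0.35, -0.6]},
    {"translation": [0.04, -0.2, -0.16], "rotation": [0.27, 0.47, -0.8]},
    {"translation": [0.048, -0.215, -0.2], "rotation": [0.342, 0.588, -1]},
    {"translation": [0.048, -0.215, -0.2], "rotation": [0.467, 0.802, -1]},
    {"translation": [0.048, -0.215, -0.2], "rotation": [0.342, 0.588, -1]},
    {"translation": [0.048, -0.215, -0.2], "rotation": [0.342, 0.588, -1]},
    {"translation": [0.048, -0.215, -0.2], "rotation": [0.342, 0.588, -1]},
    {"translation": [0.048, -0.215, -0.2], "rotation": [0.342, 0.588, -1]}
  ]
}}

```text
t: 2.6
eef_pos: [0.5019, 0.2464, 0.2029]
ee_rot: [-3.048, 0.673, -0.923]
force: [0.1, -0.1, 0.7]
width: 0.0876
gripper_force: 0.0
```

```bash
cat > tgt.py <<'E'
from h import *
th=np.radians(112.3); a=np.array([np.cos(th),np.sin(th),0])
def to(d,g,y=np.cross([0,0,1],a)):
    "turn and shift for tool z = d, grasp point g"
    st=get_state(); d=d/np.linalg.norm(d)
    R=Ro.from_matrix(np.c_[np.cross(y,d),y,d]); w=(R*Ro.from_euler('xyz',st['ee_rot']).inv()).as_rotvec()
    p=np.array(g)+d*.0188
    print('t',st['t'],'q',st['q'].round(2),'at',st['eef_pos'].round(4),'to',p.round(4),'shift',((p-st['eef_pos'])/.25).round(3),'turn',(np.degrees(w)/30).round(3))
E
python3 - <<'E'
from tgt import *
d=a+[0,0,-1.]; d/=2**.5
to(d,np.array([.4778,.3095,.026])-.12*d); to(d,[.4778,.3095,.026])
E
```

```text
t 2.6 q [ 0.31  0.34 -0.   -0.67 -1.42  0.48] at [0.5019 0.2464 0.2029] to [0.505  0.2433 0.0976] shift [ 0.012 -0.012 -0.421] turn [ 0.12   0.222 -0.375]
t 2.6 q [ 0.31  0.34 -0.   -0.67 -1.42  0.48] at [0.5019 0.2464 0.2029] to [0.4728 0.3218 0.0127] shift [-0.116  0.302 -0.761] turn [ 0.12   0.222 -0.375]
```

Call:
{"fn": "apply_moves", "kwargs": {
  "steps": [
    {"translation": [0, 0, -0.12], "rotation": [0.06, 0.11, -0.19]},
    {"translation": [0.012, -0.012, -0.24], "rotation": [0.12, 0.222, -0.375]},
    {"translation": [0.012, -0.012, -0.36], "rotation": [0.12, 0.222, -0.375]},
    {"translation": [0.012, -0.012, -0.421], "rotation": [0.12, 0.222, -0.375]},
    {"translation": [0.012, -0.012, -0.421], "rotation": [0.12, 0.222, -0.375]},
    {"translation": [-0.02, 0.066, -0.506], "rotation": [0.12, 0.222, -0.375]},
    {"translation": [-0.052, 0.145, -0.591], "rotation": [0.12, 0.222, -0.375]},
    {"translation": [-0.084, 0.223, -0.676], "rotation": [0.12, 0.222, -0.375]},
    {"translation": [-0.116, 0.302, -0.755], "rotation": [0.12, 0.222, -0.375]},
    {"translation": [-0.116, 0.302, -0.755], "rotation": [0.12, 0.222, -0.375]}
  ]
}}

```text
t: 3.43
eef_pos: [0.4708, 0.3248, 0.013]
ee_rot: [3.138, 0.787, -1.182]
force: [0.7, -0.4, -0.0]
width: 0.088
gripper_force: 0.0
```

Run:
```python
from tgt import *
d=a+[0,0,-1.]; d/=2**.5
to(d,[.4778,.3095,.026])
i=[grab_frame('side'),grab_frame('top')]
o=np.hstack([cv2.resize(i[0][250:400,230:400],None,fx=2.3,fy=2.3),cv2.resize(i[1][170:320,110:280],None,fx=2.3,fy=2.3)])
cv2.imwrite('pics/g1.png',o)
```

```text
t 3.4333 q [ 0.34  0.57 -0.17 -0.91 -1.11  0.6 ] at [0.4708 0.3248 0.013 ] to [0.4728 0.3218 0.0127] shift [ 0.008 -0.012 -0.001] turn [-0.001 -0.005 -0.003]
```

View pics/g1.png

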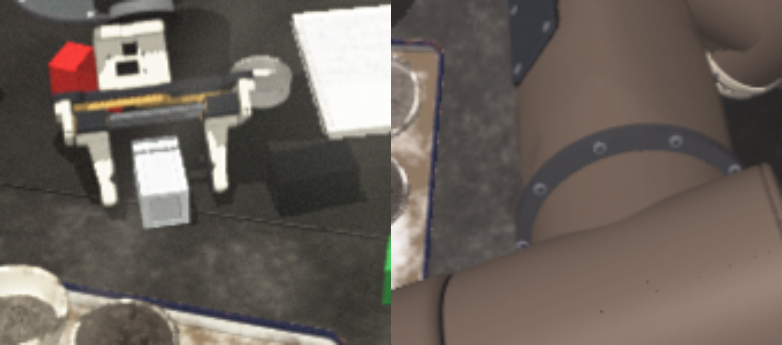

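The image shows the jaws straddling the pale tube at (165,185), with fingers at (107,190) and (220,180) clear of everything else. Closing and lifting.

Call:
{"fn": "apply_moves", "kwargs": {
  "steps": [
    {"translation": [0, 0, 0], "rotation": [0, 0, 0]},
    {"translation": [0, 0, 0], "rotation": [0, 0, 0]},
    {"translation": [0, 0, 0], "rotation": [0, 0, 0]},
    {"translation": [0, 0, 0], "rotation": [0, 0, 0]},
    {"translation": [0, 0, 0], "rotation": [0, 0, 0]},
    {"translation": [0, 0, 0], "rotation": [0, 0, 0]},
    {"translation": [0, 0, 0.08], "rotation": [0, 0, 0]},
    {"translation": [0, 0, 0.16], "rotation": [0, 0, 0]},
    {"translation": [0, 0, 0.24], "rotation": [0, 0, 0]},
    {"translation": [0, 0, 0.32], "rotation": [0, 0, 0]}
  ],
  "jaw": 1,
  "newtons": 40
}}

```text
t: 4.37
eef_pos: [0.4731, 0.3201, 0.0931]
ee_rot: [3.136, 0.785, -1.189]
force: [-0.0, 0.1, -2.6]
width: 0.0434
gripper_force: 40.0
```

Call:
{"fn": "apply_moves", "kwargs": {
  "steps": [
    {"translation": [0, 0, 0.02], "rotation": [-0.185, -0.076, 0]},
    {"translation": [0, 0, 0.04], "rotation": [-0.37, -0.152, 0]},
    {"translation": [0, 0, 0.04], "rotation": [-0.555, -0.228, 0]},
    {"translation": [0, 0, 0.04], "rotation": [-0.74, -0.304, 0]},
    {"translation": [0, 0, 0.04], "rotation": [-0.925, -0.379, 0]},
    {"translation": [0, 0, 0.04], "rotation": [-0.925, -0.379, 0]},
    {"translation": [0, 0, 0.04], "rotation": [-0.925, -0.379, 0]},
    {"translation": [0, 0, 0.04], "rotation": [-0.925, -0.379, 0]},
    {"translation": [0, 0, 0.04], "rotation": [-0.925, -0.379, 0]},
    {"translation": [0, 0, 0.04], "rotation": [-0.925, -0.379, 0]}
  ]
}}

```text
t: 5.2
eef_pos: [0.4738, 0.3195, 0.1023]
ee_rot: [3.14, 0.262, -1.188]
force: [-0.0, 0.1, -1.4]
width: 0.0431
gripper_force: 40.0
```

Call:
{"fn": "apply_moves", "kwargs": {
  "steps": [
    {"translation": [0, 0, 0], "rotation": [-0.185, -0.076, 0]},
    {"translation": [0, 0, 0], "rotation": [-0.37, -0.152, 0]},
    {"translation": [0, 0, 0], "rotation": [-0.555, -0.228, 0]},
    {"translation": [0, 0, 0], "rotation": [-0.74, -0.304, 0]},
    {"translation": [0, 0, 0], "rotation": [-0.925, -0.379, 0]},
    {"translation": [0, 0, 0], "rotation": [-0.925, -0.379, 0]},
    {"translation": [0, 0, 0], "rotation": [-0.925, -0.379, 0]},
    {"translation": [0, 0, 0], "rotation": [-0.925, -0.379, 0]},
    {"translation": [0, 0, 0], "rotation": [-0.925, -0.379, 0]},
    {"translation": [0, 0, 0], "rotation": [-0.925, -0.379, 0]}
  ]
}}

```text
t: 6.03
eef_pos: [0.4739, 0.3198, 0.1031]
ee_rot: [-3.14, -0.26, -1.188]
force: [-0.2, -1.2, -1.8]
width: 0.0434
gripper_force: 40.0
```

Call:
{"fn": "apply_moves", "kwargs": {
  "steps": [
    {"translation": [0, 0, 0], "rotation": [-0.185, -0.076, 0]},
    {"translation": [0, 0, 0], "rotation": [-0.37, -0.152, 0]},
    {"translation": [0, 0, 0], "rotation": [-0.555, -0.228, 0]},
    {"translation": [0, 0, 0], "rotation": [-0.74, -0.304, 0]},
    {"translation": [0, 0, 0], "rotation": [-0.925, -0.379, 0]},
    {"translation": [0, 0, 0], "rotation": [-0.925, -0.379, 0]},
    {"translation": [0, 0, 0], "rotation": [-0.925, -0.379, 0]},
    {"translation": [0, 0, 0], "rotation": [-0.925, -0.379, 0]},
    {"translation": [0, 0, 0], "rotation": [-0.925, -0.379, 0]},
    {"translation": [0, 0, 0], "rotation": [-0.925, -0.379, 0]}
  ]
}}

```text
t: 6.87
eef_pos: [0.4737, 0.3202, 0.1038]
ee_rot: [-3.136, -0.782, -1.19]
force: [-0.9, -0.2, -2.0]
width: 0.0433
gripper_force: 40.0
```

Run:
```python
from tgt import *
d=-a+[0,0,-1.]; d/=2**.5
to(d,[.4778,.3095,.042])
i=[grab_frame('side'),grab_frame('top')]
o=np.hstack([cv2.resize(i[0][230:400,230:400],None,fx=2.3,fy=2.3),cv2.resize(i[1][150:320,110:280],None,fx=2.3,fy=2.3)])
cv2.imwrite('pics/g2.png',o)
```

```text
t 6.8667 q [ 1.24  0.57 -0.42  0.51 -1.27 -1.18] at [0.4737 0.3202 0.1038] to [0.4828 0.2972 0.0287] shift [ 0.036 -0.092 -0.3  ] turn [-0.009  0.005  0.008]
```

View pics/g2.png

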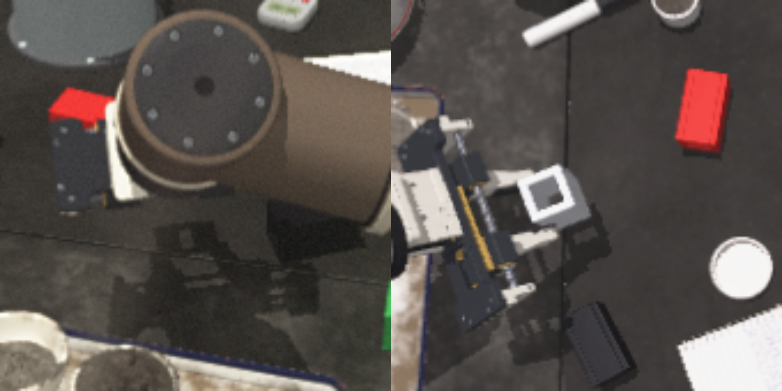

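The tube is held upright, with its bore at (548,195) in the right crop. Lowering it to stand on the bench.

Call:
{"fn": "apply_moves", "kwargs": {
  "steps": [
    {"translation": [0, 0, -0.06], "rotation": [0, 0, 0]},
    {"translation": [0, 0, -0.12], "rotation": [0, 0, 0]},
    {"translation": [0, 0, -0.18], "rotation": [0, 0, 0]},
    {"translation": [0, 0, -0.22], "rotation": [0, 0, 0]},
    {"translation": [0, 0, -0.25], "rotation": [0, 0, 0]},
    {"translation": [0, 0, -0.27], "rotation": [0, 0, 0]},
    {"translation": [0, 0, -0.28], "rotation": [0, 0, 0]},
    {"translation": [0, 0, -0.28], "rotation": [0, 0, 0]},
    {"translation": [0, 0, -0.28], "rotation": [0, 0, 0]},
    {"translation": [0, 0, -0.28], "rotation": [0, 0, 0]}
  ]
}}

```text
t: 7.8
eef_pos: [0.4734, 0.3209, 0.0332]
ee_rot: [-3.137, -0.784, -1.187]
force: [-0.5, -1.0, -3.0]
width: 0.0433
gripper_force: 40.0
```

Call:
{"fn": "apply_moves", "kwargs": {
  "steps": [
    {"translation": [0, 0, -0.004], "rotation": [0, 0, 0]},
    {"translation": [0, 0, -0.008], "rotation": [0, 0, 0]},
    {"translation": [0, 0, -0.012], "rotation": [0, 0, 0]},
    {"translation": [0, 0, -0.016], "rotation": [0, 0, 0]},
    {"translation": [0, 0, -0.016], "rotation": [0, 0, 0]},
    {"translation": [0, 0, -0.016], "rotation": [0, 0, 0]},
    {"translation": [0, 0, -0.016], "rotation": [0, 0, 0]},
    {"translation": [0, 0, -0.016], "rotation": [0, 0, 0]},
    {"translation": [0, 0, -0.016], "rotation": [0, 0, 0]},
    {"translation": [0, 0, -0.016], "rotation": [0, 0, 0]}
  ]
}}

```text
t: 8.63
eef_pos: [0.4734, 0.3207, 0.0299]
ee_rot: [-3.137, -0.786, -1.187]
force: [-3.1, 1.5, 7.1]
width: 0.0435
gripper_force: 40.0
```

Call:
{"fn": "apply_moves", "kwargs": {
  "steps": [
    {"translation": [0, 0, 0], "rotation": [0, 0, 0]},
    {"translation": [0, 0, 0], "rotation": [0, 0, 0]},
    {"translation": [0, 0, 0], "rotation": [0, 0, 0]},
    {"translation": [0, 0, 0], "rotation": [0, 0, 0]},
    {"translation": [0, 0, 0], "rotation": [0, 0, 0]},
    {"translation": [-0.02, 0.05, 0.055], "rotation": [0, 0, 0]},
    {"translation": [-0.045, 0.11, 0.12], "rotation": [0, 0, 0]},
    {"translation": [-0.07, 0.18, 0.2], "rotation": [0, 0, 0]},
    {"translation": [-0.1, 0.25, 0.28], "rotation": [0, 0, 0]},
    {"translation": [-0.13, 0.314, 0.36], "rotation": [0, 0, 0]}
  ],
  "jaw": -1
}}

```text
t: 9.47
eef_pos: [0.4404, 0.3997, 0.1196]
ee_rot: [-3.138, -0.785, -1.187]
force: [0.5, 0.3, -0.6]
width: 0.0874
gripper_force: 0.0
```

Call:
{"fn": "apply_moves", "kwargs": {
  "steps": [
    {"translation": [0, 0, 0.1], "rotation": [0.185, 0.076, 0]},
    {"translation": [0, 0, 0.2], "rotation": [0.37, 0.152, 0]},
    {"translation": [0, 0, 0.3], "rotation": [0.555, 0.228, 0]},
    {"translation": [0, 0, 0.3], "rotation": [0.74, 0.304, 0]},
    {"translation": [0, 0, 0.3], "rotation": [0.925, 0.379, 0]},
    {"translation": [0, 0, 0.3], "rotation": [0.925, 0.379, 0]},
    {"translation": [0, 0, 0.3], "rotation": [0.925, 0.379, 0]},
    {"translation": [0, 0, 0.3], "rotation": [0.925, 0.379, 0]},
    {"translation": [0, 0, 0.3], "rotation": [0.925, 0.379, 0]},
    {"translation": [0, 0, 0.3], "rotation": [0.925, 0.379, 0]}
  ]
}}

```text
t: 10.3
eef_pos: [0.4403, 0.3992, 0.1926]
ee_rot: [3.141, -0.264, -1.184]
force: [-0.3, 0.8, -0.5]
width: 0.0876
gripper_force: 0.0
```

Run:
```python
from tgt import *
t=grab_frame('top'); cv2.imwrite('pics/top3.png',t); s=grab_frame('side')
pc=proj('top',[[.478,.31,.08]])[0]; ps=proj('side',[[.478,.31,.04]])[0]; print(pc,ps)
def cr(im,p): x,y=p.astype(int); return cv2.resize(im[max(0,y-50):y+50,x-60:x+60],(390,325),interpolation=cv2.INTER_CUBIC)
cv2.imwrite('pics/st.png',np.hstack([cr(t,pc),cr(s,ps)]))
g=t.min(2)
for th in(150,190,220):
    c=blob(g>th,pc); print(th,cv2.minAreaRect(plane('top',c[:,0],.08)[:,:2].astype(np.float32)))
to(np.array([0,0,-1.]),[.478,.31,.17])
```

```text
[181.91893092 238.74291728] [299.88565023 322.41633838]
150 ((0.4784165620803833, 0.3040538430213928), (0.044999536126852036, 0.04480341449379921), 22.604249954223633)
190 ((0.4789128005504608, 0.3042669892311096), (0.04346771910786629, 0.04305886849761009), 22.609691619873047)
220 ((0.4790869355201721, 0.3045765161514282), (0.04290926083922386, 0.04262062534689903), 22.61132049560547)
t 10.4 q [ 1.18  0.33 -0.23  0.2  -1.22 -0.88] at [0.4404 0.3994 0.1927] to [0.478  0.31   0.1512] shift [ 0.151 -0.358 -0.166] turn [0.466 0.19  0.005]
```

View pics/st.png

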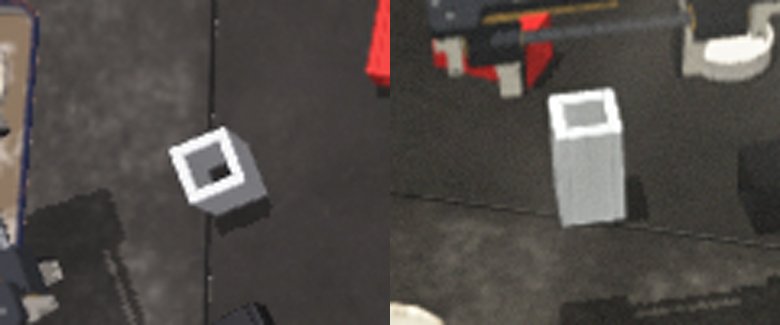

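The tube stands upright on the bench, its top at (208,170) in the left crop, so its centre is at (0.479, 0.304). Regrasping from above.

Call:
{"fn": "apply_moves", "kwargs": {
  "steps": [
    {"translation": [0.04, -0.1, 0], "rotation": [0.15, 0.06, 0]},
    {"translation": [0.08, -0.2, 0], "rotation": [0.3, 0.12, 0]},
    {"translation": [0.12, -0.3, 0], "rotation": [0.466, 0.19, 0.005]},
    {"translation": [0.154, -0.38, 0], "rotation": [0.466, 0.19, 0.005]},
    {"translation": [0.154, -0.38, 0], "rotation": [0.466, 0.19, 0.005]},
    {"translation": [0.154, -0.38, -0.1], "rotation": [0.466, 0.19, 0.005]},
    {"translation": [0.154, -0.38, -0.22], "rotation": [0.466, 0.19, 0.005]},
    {"translation": [0.154, -0.38, -0.34], "rotation": [0.466, 0.19, 0.005]},
    {"translation": [0.154, -0.38, -0.46], "rotation": [0.466, 0.19, 0.005]},
    {"translation": [0.154, -0.38, -0.566], "rotation": [0.466, 0.19, 0.005]}
  ]
}}

```text
t: 11.23
eef_pos: [0.4786, 0.3042, 0.0501]
ee_rot: [3.141, 0.001, -1.182]
force: [-0.1, 0.3, -0.8]
width: 0.0875
gripper_force: 0.0
```

Call:
{"fn": "apply_moves", "kwargs": {
  "steps": [
    {"translation": [0, 0, 0], "rotation": [0, 0, 0]},
    {"translation": [0, 0, 0], "rotation": [0, 0, 0]},
    {"translation": [0, 0, 0], "rotation": [0, 0, 0]},
    {"translation": [0, 0, 0], "rotation": [0, 0, 0]},
    {"translation": [0, 0, 0], "rotation": [0, 0, 0]},
    {"translation": [0, 0, 0], "rotation": [0, 0, 0]},
    {"translation": [0, 0, 0], "rotation": [0, 0, 0]},
    {"translation": [0, 0, 0], "rotation": [0, 0, 0]},
    {"translation": [0, 0, 0], "rotation": [0, 0, 0]},
    {"translation": [0, 0, 0], "rotation": [0, 0, 0]}
  ],
  "jaw": 1,
  "newtons": 35
}}

```text
t: 12.07
eef_pos: [0.4796, 0.3045, 0.0532]
ee_rot: [-3.139, 0.002, -1.183]
force: [-1.1, -0.9, 6.7]
width: 0.0434
gripper_force: 35.0
```

Run:
```python
from tgt import *
to(np.array([0,0,-1.]),[.479,.3043,.07]);print(get_state()['width'])
```

```text
t 12.0667 q [ 0.91  0.36 -0.44 -0.   -0.77 -0.52] at [0.4796 0.3045 0.0532] to [0.479  0.3043 0.0512] shift [-0.003 -0.001 -0.008] turn [-0.006  0.002  0.002]
0.04339047077736078
```

Call:
{"fn": "apply_moves", "kwargs": {
  "steps": [
    {"translation": [0, 0, 0.08], "rotation": [0, 0, 0]},
    {"translation": [0, 0, 0.2], "rotation": [0, 0, 0]},
    {"translation": [0, 0, 0.34], "rotation": [0, 0, 0]},
    {"translation": [0, 0, 0.48], "rotation": [0, 0, 0]},
    {"translation": [0.03, -0.06, 0.62], "rotation": [0, 0, 0]},
    {"translation": [0.08, -0.15, 0.68], "rotation": [0, 0, 0]},
    {"translation": [0.15, -0.28, 0.68], "rotation": [0, 0, 0]},
    {"translation": [0.22, -0.42, 0.68], "rotation": [0, 0, 0]},
    {"translation": [0.29, -0.55, 0.68], "rotation": [0, 0, 0]},
    {"translation": [0.36, -0.68, 0.68], "rotation": [0, 0, 0]}
  ]
}}

```text
t: 12.9
eef_pos: [0.5692, 0.1324, 0.2221]
ee_rot: [-3.141, 0.002, -1.183]
force: [0.9, 0.5, -1.5]
width: 0.044
gripper_force: 35.0
```

Call:
{"fn": "apply_moves", "kwargs": {
  "steps": [
    {"translation": [0.07, -0.13, 0], "rotation": [0, 0, 0]},
    {"translation": [0.14, -0.26, 0], "rotation": [0, 0, 0]},
    {"translation": [0.21, -0.39, 0], "rotation": [0, 0, 0]},
    {"translation": [0.28, -0.52, 0], "rotation": [0, 0, 0]},
    {"translation": [0.34, -0.63, 0], "rotation": [0, 0, 0]},
    {"translation": [0.37, -0.69, 0], "rotation": [0, 0, 0]},
    {"translation": [0.386, -0.715, 0], "rotation": [0, 0, 0]},
    {"translation": [0.386, -0.715, 0], "rotation": [0, 0, 0]},
    {"translation": [0.386, -0.715, 0], "rotation": [0, 0, 0]},
    {"translation": [0.386, -0.715, 0], "rotation": [0, 0, 0]}
  ]
}}

```text
t: 13.73
eef_pos: [0.6652, -0.0439, 0.2221]
ee_rot: [-3.141, 0.002, -1.183]
force: [0.3, -0.6, -1.5]
width: 0.0437
gripper_force: 35.0
```

Run:
```python
from tgt import *
to(np.array([0,0,-1.]),[.6655,-.0443,.24]);print(get_state()['width'])
s=grab_frame('side'); x,y=265,190
cv2.imwrite('pics/m1.png',cv2.resize(s[y-75:y+75,x-100:x+100],None,fx=3,fy=3,interpolation=cv2.INTER_CUBIC))
```

```text
t 13.7333 q [ 0.22  0.35 -0.01 -0.   -1.21  0.16] at [ 0.6652 -0.0439  0.2221] to [ 0.6655 -0.0443  0.2212] shift [ 0.001 -0.002 -0.003] turn [-0.005 -0.001  0.002]
0.04367328433369734
```

View pics/m1.png

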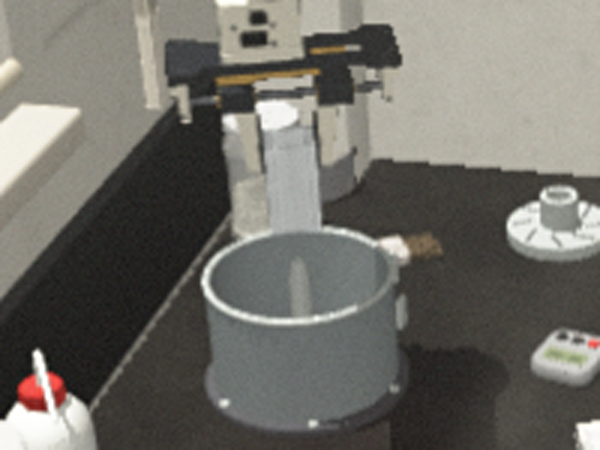

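The crop shows the tube (about 297,200) hanging straight above the spindle tip (298,262). Lowering.

Call:
{"fn": "apply_moves", "kwargs": {
  "steps": [
    {"translation": [0.001, -0.002, -0.04], "rotation": [0, 0, 0]},
    {"translation": [0.001, -0.002, -0.08], "rotation": [0, 0, 0]},
    {"translation": [0.001, -0.002, -0.12], "rotation": [0, 0, 0]},
    {"translation": [0.001, -0.002, -0.15], "rotation": [0, 0, 0]},
    {"translation": [0.001, -0.002, -0.17], "rotation": [0, 0, 0]},
    {"translation": [0.001, -0.002, -0.19], "rotation": [0, 0, 0]},
    {"translation": [0.001, -0.002, -0.21], "rotation": [0, 0, 0]},
    {"translation": [0.001, -0.002, -0.23], "rotation": [0, 0, 0]},
    {"translation": [0.001, -0.002, -0.24], "rotation": [0, 0, 0]},
    {"translation": [0.001, -0.002, -0.24], "rotation": [0, 0, 0]}
  ]
}}

```text
t: 14.62
eef_pos: [0.6657, -0.0453, 0.1616]
ee_rot: [-3.142, 0.002, -1.183]
force: [0.3, 1.4, -2.1]
width: 0.0441
gripper_force: 35.0
```

Call:
{"fn": "apply_moves", "kwargs": {
  "steps": [
    {"translation": [0, 0, -0.04], "rotation": [0, 0, 0]},
    {"translation": [0, 0, -0.08], "rotation": [0, 0, 0]},
    {"translation": [0, 0, -0.12], "rotation": [0, 0, 0]},
    {"translation": [0, 0, -0.16], "rotation": [0, 0, 0]},
    {"translation": [0, 0, -0.2], "rotation": [0, 0, 0]},
    {"translation": [0, 0, -0.24], "rotation": [0, 0, 0]},
    {"translation": [0, 0, -0.27], "rotation": [0, 0, 0]},
    {"translation": [0, 0, -0.3], "rotation": [0, 0, 0]},
    {"translation": [0, 0, -0.32], "rotation": [0, 0, 0]},
    {"translation": [0, 0, -0.32], "rotation": [0, 0, 0]}
  ]
}}

```text
t: 15.45
eef_pos: [0.6653, -0.0453, 0.0808]
ee_rot: [3.141, 0.002, -1.183]
force: [-0.0, 0.6, -2.0]
width: 0.0436
gripper_force: 35.0
```

Call:
{"fn": "apply_moves", "kwargs": {
  "steps": [
    {"translation": [0, 0, -0.004], "rotation": [0, 0, 0]},
    {"translation": [0, 0, -0.008], "rotation": [0, 0, 0]},
    {"translation": [0, 0, -0.012], "rotation": [0, 0, 0]},
    {"translation": [0, 0, -0.016], "rotation": [0, 0, 0]},
    {"translation": [0, 0, -0.02], "rotation": [0, 0, 0]},
    {"translation": [0, 0, -0.024], "rotation": [0, 0, 0]},
    {"translation": [0, 0, -0.026], "rotation": [0, 0, 0]},
    {"translation": [0, 0, -0.026], "rotation": [0, 0, 0]},
    {"translation": [0, 0, -0.026], "rotation": [0, 0, 0]},
    {"translation": [0, 0, -0.026], "rotation": [0, 0, 0]}
  ]
}}

```text
t: 16.28
eef_pos: [0.666, -0.0452, 0.0759]
ee_rot: [-3.141, 0.002, -1.183]
force: [-0.4, -0.5, -1.9]
width: 0.0438
gripper_force: 35.0
```

Call:
{"fn": "apply_moves", "kwargs": {
  "steps": [
    {"translation": [0, 0, -0.004], "rotation": [0, 0, 0]},
    {"translation": [0, 0, -0.008], "rotation": [0, 0, 0]},
    {"translation": [0, 0, -0.012], "rotation": [0, 0, 0]},
    {"translation": [0, 0, -0.012], "rotation": [0, 0, 0]},
    {"translation": [0, 0, -0.012], "rotation": [0, 0, 0]},
    {"translation": [0, 0, -0.012], "rotation": [0, 0, 0]},
    {"translation": [0, 0, -0.012], "rotation": [0, 0, 0]},
    {"translation": [0, 0, -0.012], "rotation": [0, 0, 0]},
    {"translation": [0, 0, -0.012], "rotation": [0, 0, 0]},
    {"translation": [0, 0, -0.012], "rotation": [0, 0, 0]}
  ]
}}

```text
t: 17.12
eef_pos: [0.6661, -0.0452, 0.0732]
ee_rot: [-3.14, 0.002, -1.183]
force: [-2.6, 0.9, 6.1]
width: 0.044
gripper_force: 35.0
```

Contact came at the expected height. Releasing, rising and moving to the disc.

Call:
{"fn": "apply_moves", "kwargs": {
  "steps": [
    {"translation": [0, 0, 0], "rotation": [0, 0, 0]},
    {"translation": [0, 0, 0], "rotation": [0, 0, 0]},
    {"translation": [0, 0, 0], "rotation": [0, 0, 0]},
    {"translation": [0, 0, 0], "rotation": [0, 0, 0]},
    {"translation": [0, 0, 0], "rotation": [0, 0, 0]},
    {"translation": [0, 0, 0.1], "rotation": [0, 0, 0]},
    {"translation": [0, 0, 0.22], "rotation": [0, 0, 0]},
    {"translation": [0, 0, 0.36], "rotation": [0, 0, 0]},
    {"translation": [0, 0, 0.5], "rotation": [0, 0, 0]},
    {"translation": [0, 0, 0.64], "rotation": [0, 0, 0]}
  ],
  "jaw": -1
}}

```text
t: 17.95
eef_pos: [0.6657, -0.0452, 0.2344]
ee_rot: [-3.141, 0.002, -1.183]
force: [1.3, -0.1, -0.3]
width: 0.0875
gripper_force: 0.0
```

Call:
{"fn": "apply_moves", "kwargs": {
  "steps": [
    {"translation": [-0.05, -0.1, 0], "rotation": [0, 0, 0]},
    {"translation": [-0.12, -0.21, 0], "rotation": [0, 0, 0]},
    {"translation": [-0.19, -0.33, 0], "rotation": [0, 0, 0]},
    {"translation": [-0.26, -0.46, 0], "rotation": [0, 0, 0]},
    {"translation": [-0.33, -0.59, 0], "rotation": [0, 0, 0]},
    {"translation": [-0.4, -0.72, 0], "rotation": [0, 0, 0]},
    {"translation": [-0.48, -0.85, 0], "rotation": [0, 0, 0]},
    {"translation": [-0.56, -0.97, 0], "rotation": [0, 0, 0]},
    {"translation": [-0.6, -1, 0], "rotation": [0, 0, 0]},
    {"translation": [-0.6, -1, 0], "rotation": [0, 0, 0]}
  ]
}}

```text
t: 18.78
eef_pos: [0.5138, -0.2972, 0.233]
ee_rot: [-3.141, 0.002, -1.186]
force: [-0.3, 0.3, -0.1]
width: 0.0879
gripper_force: 0.0
```

Run:
```python
from tgt import *
to(np.array([0,0,-1.]),[.4863,-.361,.041])
s=grab_frame('side');t=grab_frame('top')
o=np.hstack([cv2.resize(s[180:260,210:320],(390,284),interpolation=cv2.INTER_CUBIC),cv2.resize(t[115:215,275:385],(390,284),interpolation=cv2.INTER_CUBIC)])
cv2.imwrite('pics/m2.png',o)
```

```text
t 18.7833 q [-0.2   0.22 -0.16 -0.   -1.19  0.58] at [ 0.5138 -0.2972  0.233 ] to [ 0.4863 -0.361   0.0222] shift [-0.11  -0.255 -0.843] turn [-0.004 -0.     0.009]
```

View pics/m2.png

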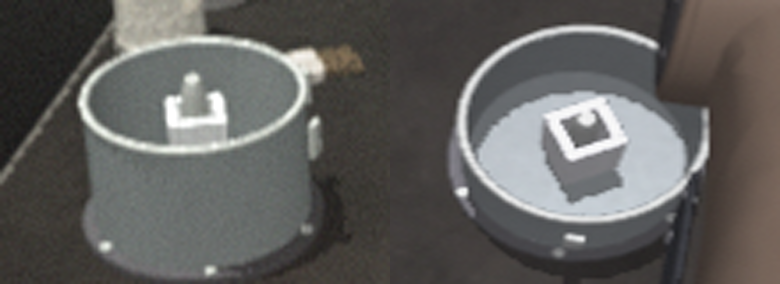

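The spacer stands over the spindle, top at (196,105) in the left crop and (583,128) in the right. Now the disc's hub.

Call:
{"fn": "apply_moves", "kwargs": {
  "steps": [
    {"translation": [-0.05, -0.12, 0], "rotation": [0, 0, 0]},
    {"translation": [-0.11, -0.255, 0], "rotation": [0, 0, 0]},
    {"translation": [-0.11, -0.255, -0.13], "rotation": [0, 0, 0]},
    {"translation": [-0.11, -0.255, -0.27], "rotation": [0, 0, 0]},
    {"translation": [-0.11, -0.255, -0.41], "rotation": [0, 0, 0]},
    {"translation": [-0.11, -0.255, -0.55], "rotation": [0, 0, 0]},
    {"translation": [-0.11, -0.255, -0.66], "rotation": [0, 0, 0]},
    {"translation": [-0.11, -0.255, -0.75], "rotation": [0, 0, 0]},
    {"translation": [-0.11, -0.255, -0.8], "rotation": [0, 0, 0]},
    {"translation": [-0.11, -0.255, -0.835], "rotation": [0, 0, 0]}
  ]
}}

```text
t: 19.72
eef_pos: [0.4886, -0.3576, 0.0218]
ee_rot: [3.14, 0.004, -1.182]
force: [-0.2, -0.8, 0.1]
width: 0.0878
gripper_force: 0.0
```

Call:
{"fn": "apply_moves", "kwargs": {
  "steps": [
    {"translation": [0, 0, 0], "rotation": [0, 0, 0]},
    {"translation": [0, 0, 0], "rotation": [0, 0, 0]},
    {"translation": [0, 0, 0], "rotation": [0, 0, 0]},
    {"translation": [0, 0, 0], "rotation": [0, 0, 0]},
    {"translation": [0, 0, 0], "rotation": [0, 0, 0]},
    {"translation": [0, 0, 0], "rotation": [0, 0, 0]},
    {"translation": [0, 0, 0], "rotation": [0, 0, 0]},
    {"translation": [0, 0, 0], "rotation": [0, 0, 0]},
    {"translation": [0, 0, 0], "rotation": [0, 0, 0]},
    {"translation": [0, 0, 0], "rotation": [0, 0, 0]}
  ],
  "jaw": 1,
  "newtons": 45
}}

```text
t: 20.55
eef_pos: [0.4882, -0.3591, 0.0244]
ee_rot: [-3.141, 0.002, -1.183]
force: [-2.7, 0.5, 5.3]
width: 0.0391
gripper_force: 45.0
```

Call:
{"fn": "apply_moves", "kwargs": {
  "steps": [
    {"translation": [0, 0, 0.04], "rotation": [0, 0, 0]},
    {"translation": [0, 0, 0.12], "rotation": [0, 0, 0]},
    {"translation": [0, 0, 0.25], "rotation": [0, 0, 0]},
    {"translation": [0, 0, 0.39], "rotation": [0, 0, 0]},
    {"translation": [0, 0, 0.53], "rotation": [0, 0, 0]},
    {"translation": [0.02, 0.04, 0.65], "rotation": [0, 0, 0]},
    {"translation": [0.07, 0.12, 0.7], "rotation": [0, 0, 0]},
    {"translation": [0.14, 0.24, 0.7], "rotation": [0, 0, 0]},
    {"translation": [0.2, 0.36, 0.7], "rotation": [0, 0, 0]},
    {"translation": [0.27, 0.48, 0.7], "rotation": [0, 0, 0]}
  ]
}}

```text
t: 21.38
eef_pos: [0.5556, -0.2373, 0.1992]
ee_rot: [-3.14, 0.003, -1.184]
force: [0.9, 0.3, -6.3]
width: 0.0388
gripper_force: 45.0
```

Call:
{"fn": "apply_moves", "kwargs": {
  "steps": [
    {"translation": [0.07, 0.12, 0], "rotation": [0, 0, 0]},
    {"translation": [0.14, 0.24, 0], "rotation": [0, 0, 0]},
    {"translation": [0.2, 0.36, 0], "rotation": [0, 0, 0]},
    {"translation": [0.27, 0.48, 0], "rotation": [0, 0, 0]},
    {"translation": [0.33, 0.6, 0], "rotation": [0, 0, 0]},
    {"translation": [0.39, 0.7, 0], "rotation": [0, 0, 0]},
    {"translation": [0.425, 0.76, 0], "rotation": [0, 0, 0]},
    {"translation": [0.44, 0.78, 0], "rotation": [0, 0, 0]},
    {"translation": [0.44, 0.78, 0], "rotation": [0, 0, 0]},
    {"translation": [0.44, 0.78, 0], "rotation": [0, 0, 0]}
  ]
}}

```text
t: 22.22
eef_pos: [0.6653, -0.0442, 0.1985]
ee_rot: [3.141, 0.002, -1.183]
force: [-1.0, -0.5, -4.0]
width: 0.039
gripper_force: 45.0
```

Run:
```python
from tgt import *
to(np.array([0,0,-1.]),[.6655,-.0443,.2188]);st=get_state();print(st['width'],st['force'])
s=grab_frame('side');cv2.imwrite('pics/m3full.png',s)
zt=st['eef_pos'][2]-.0222
print(proj('side',[[.6655,-.0443,zt],[.6655,-.0443,zt+.016]]))
cv2.imwrite('pics/m3.png',cv2.resize(s[110:260,165:365],None,fx=4,fy=4,interpolation=cv2.INTER_CUBIC))
```

```text
t 22.2167 q [ 0.22  0.36 -0.04 -0.   -1.16  0.16] at [ 0.6653 -0.0442  0.1985] to [ 0.6655 -0.0443  0.2   ] shift [ 0.001 -0.001  0.006] turn [-0.004 -0.003  0.002]
0.03903189222665923 [-0.9530126  -0.47309872 -4.04847757]
[[262.8181108  185.87525151]
 [262.35657941 180.47098752]]
```

View pics/m3.png

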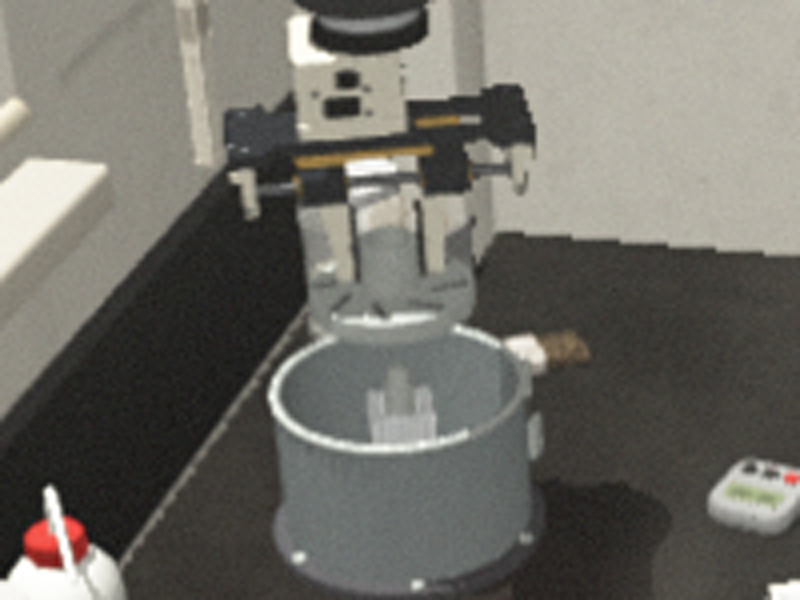

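The disc (plate spanning x 308–474 in the crop, centre 391) is level and centred above the spindle tip at (398,372). Lowering slowly.

Call:
{"fn": "apply_moves", "kwargs": {
  "steps": [
    {"translation": [0, 0, -0.03], "rotation": [0, 0, 0]},
    {"translation": [0, 0, -0.06], "rotation": [0, 0, 0]},
    {"translation": [0, 0, -0.09], "rotation": [0, 0, 0]},
    {"translation": [0, 0, -0.12], "rotation": [0, 0, 0]},
    {"translation": [0, 0, -0.14], "rotation": [0, 0, 0]},
    {"translation": [0, 0, -0.16], "rotation": [0, 0, 0]},
    {"translation": [0, 0, -0.18], "rotation": [0, 0, 0]},
    {"translation": [0, 0, -0.2], "rotation": [0, 0, 0]},
    {"translation": [0, 0, -0.21], "rotation": [0, 0, 0]},
    {"translation": [0, 0, -0.21], "rotation": [0, 0, 0]}
  ]
}}

```text
t: 23.1
eef_pos: [0.6656, -0.0439, 0.1458]
ee_rot: [3.141, 0.002, -1.183]
force: [-0.2, -0.6, -4.3]
width: 0.0391
gripper_force: 45.0
```

Call:
{"fn": "apply_moves", "kwargs": {
  "steps": [
    {"translation": [0, 0, -0.012], "rotation": [0, 0, 0]},
    {"translation": [0, 0, -0.024], "rotation": [0, 0, 0]},
    {"translation": [0, 0, -0.036], "rotation": [0, 0, 0]},
    {"translation": [0, 0, -0.048], "rotation": [0, 0, 0]},
    {"translation": [0, 0, -0.056], "rotation": [0, 0, 0]},
    {"translation": [0, 0, -0.064], "rotation": [0, 0, 0]},
    {"translation": [0, 0, -0.07], "rotation": [0, 0, 0]},
    {"translation": [0, 0, -0.07], "rotation": [0, 0, 0]},
    {"translation": [0, 0, -0.07], "rotation": [0, 0, 0]},
    {"translation": [0, 0, -0.07], "rotation": [0, 0, 0]}
  ]
}}

```text
t: 23.93
eef_pos: [0.6661, -0.0439, 0.1292]
ee_rot: [-3.14, 0.002, -1.183]
force: [0.2, 0.5, -5.3]
width: 0.0387
gripper_force: 45.0
```

Call:
{"fn": "apply_moves", "kwargs": {
  "steps": [
    {"translation": [0, 0, -0.004], "rotation": [0, 0, 0]},
    {"translation": [0, 0, -0.008], "rotation": [0, 0, 0]},
    {"translation": [0, 0, -0.012], "rotation": [0, 0, 0]},
    {"translation": [0, 0, -0.014], "rotation": [0, 0, 0]},
    {"translation": [0, 0, -0.016], "rotation": [0, 0, 0]},
    {"translation": [0, 0, -0.018], "rotation": [0, 0, 0]},
    {"translation": [0, 0, -0.018], "rotation": [0, 0, 0]},
    {"translation": [0, 0, -0.018], "rotation": [0, 0, 0]},
    {"translation": [0, 0, -0.018], "rotation": [0, 0, 0]},
    {"translation": [0, 0, -0.018], "rotation": [0, 0, 0]}
  ]
}}

```text
t: 24.77
eef_pos: [0.666, -0.044, 0.1246]
ee_rot: [-3.141, 0.002, -1.183]
force: [0.1, -0.8, -5.7]
width: 0.0386
gripper_force: 45.0
```

Call:
{"fn": "apply_moves", "kwargs": {
  "steps": [
    {"translation": [0, 0, -0.004], "rotation": [0, 0, 0]},
    {"translation": [0, 0, -0.008], "rotation": [0, 0, 0]},
    {"translation": [0, 0, -0.01], "rotation": [0, 0, 0]},
    {"translation": [0, 0, -0.01], "rotation": [0, 0, 0]},
    {"translation": [0, 0, -0.01], "rotation": [0, 0, 0]},
    {"translation": [0, 0, -0.01], "rotation": [0, 0, 0]},
    {"translation": [0, 0, -0.01], "rotation": [0, 0, 0]},
    {"translation": [0, 0, -0.01], "rotation": [0, 0, 0]},
    {"translation": [0, 0, -0.01], "rotation": [0, 0, 0]},
    {"translation": [0, 0, -0.01], "rotation": [0, 0, 0]}
  ]
}}

```text
t: 25.6
eef_pos: [0.6664, -0.0442, 0.1245]
ee_rot: [-3.139, 0.001, -1.182]
force: [-5.2, 1.1, 9.7]
width: 0.0387
gripper_force: 45.0
```

Contact on the spacer. Releasing and withdrawing upward.

Call:
{"fn": "apply_moves", "kwargs": {
  "steps": [
    {"translation": [0, 0, 0], "rotation": [0, 0, 0]},
    {"translation": [0, 0, 0], "rotation": [0, 0, 0]},
    {"translation": [0, 0, 0], "rotation": [0, 0, 0]},
    {"translation": [0, 0, 0], "rotation": [0, 0, 0]},
    {"translation": [0, 0, 0], "rotation": [0, 0, 0]},
    {"translation": [0, 0, 0], "rotation": [0, 0, 0]},
    {"translation": [0, 0, 0.06], "rotation": [0, 0, 0]},
    {"translation": [0, 0, 0.18], "rotation": [0, 0, 0]},
    {"translation": [0, 0, 0.3], "rotation": [0, 0, 0]},
    {"translation": [0, 0, 0.42], "rotation": [0, 0, 0]}
  ],
  "jaw": -1
}}

```text
t: 26.43
eef_pos: [0.6658, -0.044, 0.2279]
ee_rot: [3.141, 0.002, -1.183]
force: [1.2, 0.1, 0.5]
width: 0.0879
gripper_force: 0.0
```

Call:
{"fn": "apply_moves", "kwargs": {
  "steps": [
    {"translation": [-0.1, 0, 0.05], "rotation": [0, 0, 0]},
    {"translation": [-0.2, 0, 0.1], "rotation": [0, 0, 0]},
    {"translation": [-0.3, 0, 0.1], "rotation": [0, 0, 0]},
    {"translation": [-0.4, 0, 0.1], "rotation": [0, 0, 0]},
    {"translation": [-0.5, 0, 0.1], "rotation": [0, 0, 0]},
    {"translation": [-0.5, 0, 0.1], "rotation": [0, 0, 0]},
    {"translation": [-0.5, 0, 0.1], "rotation": [0, 0, 0]},
    {"translation": [-0.5, 0, 0.1], "rotation": [0, 0, 0]},
    {"translation": [-0.5, 0, 0.1], "rotation": [0, 0, 0]},
    {"translation": [-0.5, 0, 0.1], "rotation": [0, 0, 0]}
  ]
}}

```text
t: 27.27
eef_pos: [0.5416, -0.0439, 0.2516]
ee_rot: [-3.141, 0.002, -1.183]
force: [0.2, -0.1, -0.4]
width: 0.0879
gripper_force: 0.0
```

Run:
```python
from h import *
s=grab_frame('side');t=grab_frame('top')
print(get_state()['t'],proj('side',[[.6655,-.0443,.15],[.6655,-.0443,.1]]),proj('top',[[.6655,-.0443,.15]]))
o=np.hstack([cv2.resize(s[170:260,210:320],(390,319),interpolation=cv2.INTER_CUBIC),cv2.resize(t[115:215,275:385],(390,355),interpolation=cv2.INTER_CUBIC)[:319]])
cv2.imwrite('pics/end.png',o)
```

```text
27.3667 [[263.56752378 194.62123972]
 [264.96736293 210.86287984]] [[330.73795829 153.02938603]]
```

View pics/end.png

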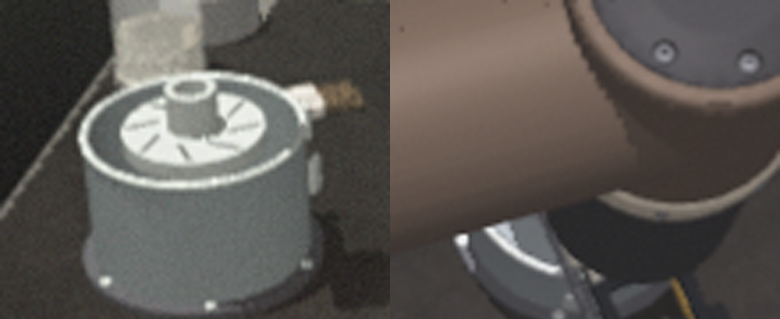

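The disc lies level in the chamber, hub top at (189,88) in the left crop (predicted about (190,87)), and the gripper is well clear. Handing in.

```bash
python3 -c "
from station import *
print(job_done())"
```

```text
the job is handed in; nothing more can be done
None
```

The spacer is on the spindle, down on the chamber floor, and the disc lies flat on it, hub up; both were lowered gently and released, and the job was handed in at about 27 s (no verdict was shown).

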